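# Brush out the loading nest and seat the cover shells

### The job

Before loading, sweep all the sprue offcuts out of the nest's bays into the scrap trough with the hand brush; they are sharp, so do not touch them with the gripper. Then seat every dark cover shell in a bay of its own, flat on the bed between the rails and pushed fully home against the back stop (any free bay, either way round). Also put the brush back standing on its bristles in its tray, and when all that is done press the ready button fully down and let it go, leaving the other things on the bench alone.

Things in the scene. Friction and masses are not known exactly. Their poses are not given: they have to be found in the camera images.
- nest: Fixed nest. Flat aluminium bed, top 50 mm above the table, x -56 to +64 mm, y -140 to +140. White rails along x, 12 mm high, 120 long (36 wide, outer two 20), part it into 3 bays 56 mm wide centred at y -92, 0, +92. Back stop: face at x +64, 12 thick, 16 above the bed. Bays open to -x over the trough. Origin on the table under the bays' middle; z up.
- trough (a point): Centre of the floor of the steel scrap trough along the nest's open front edge, axes as the nest: inside 60 (x) x 272 mm (y), floor 4 mm above the table; its outer walls are 40 mm high above the table, its inner wall is the bed's front edge (50 mm). Offcuts swept over the edge drop in.
- bay0 (a point): Bay 0 of the nest: where a shell's origin lies when seated, on the bed 40 mm in front of the back stop; x points to the stop, y across the bay, z up. The bay is 56 mm wide, widening to 64 over the top 5 mm of the rails.
- bay1 (a point): Bay 1 of the nest: where a shell's origin lies when seated, on the bed 40 mm in front of the back stop; x points to the stop, y across the bay, z up. The bay is 56 mm wide, widening to 64 over the top 5 mm of the rails.
- bay2 (a point): Bay 2 of the nest: where a shell's origin lies when seated, on the bed 40 mm in front of the back stop; x points to the stop, y across the bay, z up. The bay is 56 mm wide, widening to 64 over the top 5 mm of the rails.
- mat: Fixed blue mat, 320 (x) x 280 (y) x 3 mm; origin at the centre of its underside. The shells, the brush tray and two bystanders stand on it.
- brush_tray: Fixed shallow grey tray on the mat, outside 80 (x) x 110 (y) x 12 mm, walls and floor 3 mm thick; origin at the centre of its underside. The brush's home.
- brush: Loose hand brush standing on its bristles, 160 g. Stiff black bristle block 30 (x) x 48 (y) x 24 mm high; wooden block 32 x 60 mm, 24 to 36 mm up; wooden ridge to hold it by, 20 (x) x 58 (y), 36 to 66 mm up. Origin: centre of the bristles' underside, z up. Fits a bay with its y across it, either face forward.
- shell0: Loose moulded dark cover shell (2 or 3 are present, all alike), 90 g: plan 80 (x) x 52 (y) mm, flat underside, upright flat sides at y = +-26 mm, top arched along x: 34 mm high in the middle, 12 mm at the ends. Origin at the centre of the underside, z up. Either end may face the back stop. Starts on the mat.
- shell1: Loose moulded dark cover shell (2 or 3 are present, all alike), 90 g: plan 80 (x) x 52 (y) mm, flat underside, upright flat sides at y = +-26 mm, top arched along x: 34 mm high in the middle, 12 mm at the ends. Origin at the centre of the underside, z up. Either end may face the back stop. Starts on the mat.
- shell2: Loose moulded dark cover shell (2 or 3 are present, all alike), 90 g: plan 80 (x) x 52 (y) mm, flat underside, upright flat sides at y = +-26 mm, top arched along x: 34 mm high in the middle, 12 mm at the ends. Origin at the centre of the underside, z up. Either end may face the back stop. Starts on the mat.
- scrap0: Loose dark sprue offcut (2 to 4 of the four are present), block 24 x 18 x 16 mm with a 10 mm stub on top, 22 mm high, 15 g; lies on the bed in one of the bays, at least 25 mm of bed free behind it. Origin at the centre of its underside.
- scrap1: Loose dark sprue offcut (2 to 4 of the four are present), L-shaped, 24 x 22 x 16 mm, 15 g; lies on the bed in one of the bays, at least 25 mm of bed free behind it. Origin at the centre of its underside.
- scrap2: Loose dark sprue offcut (2 to 4 of the four are present), cross-shaped, 24 x 24 x 14 mm, 15 g; lies on the bed in one of the bays, at least 25 mm of bed free behind it. Origin at the centre of its underside.
- scrap3: Loose dark sprue offcut (2 to 4 of the four are present), block 20 x 20 x 18 mm, 15 g; lies on the bed in one of the bays, at least 25 mm of bed free behind it. Origin at the centre of its underside.
- ready (a joint): Travel of the ready button, m: 0 when up, 0.006 fully down; springs back.
- ready_top (a point): Centre of the top of the white spring push button (28 mm across, fully down takes 5 N) on a small black housing fixed to the table between nest and mat, near the robot; pressed straight down by 6 mm.
- tape: Bystander: paper-coloured tape roll lying flat, 64 mm across, 25 mm high, between nest and mat at their far end. Origin at the centre of its underside. Leave it alone.
- bottle: Bystander: white bottle, 52 mm across, 140 mm high, beyond the middle of the work. Origin at the centre of its underside. Leave it alone.
- gauge: Bystander: steel gauge block with a button, 34 x 22 x 17 mm, at a far corner of the mat. Origin at the centre of its underside. Leave it alone.
- inkpot: Bystander: small jar, 32 mm across, 42 mm high, at the other far corner of the mat. Origin at the centre of its underside. Leave it alone.
- carton: Bystander: cardboard carton 80 x 100 x 60 mm, at the left side. Origin at the centre of its underside. Leave it alone.
- cup: Bystander: grey cup, 72 mm across, 90 mm high, at the right side. Origin at the centre of its underside. Leave it alone.
Mind the look-alikes: they are no part of the job. Leave any green or orange look-alike of the part that bears ready alone.

How it is judged:
By the outcome, as a careful person would: the job done as asked, in the order asked, and still so for the second after the job is handed in, with the robot touching nothing.
Of scrap0, scrap1, scrap2, scrap3 only 2 to 4 are there at a start; the rules pass over those that are not, and their reading is None.
Of shell0, shell1, shell2 only 2 to 3 are there at a start; the rules pass over those that are not, and their reading is None.
At some moment in a run one of shell0, shell1, shell2 may be knocked a few centimetres aside while the robot is not near it.
Once in a run the grip may slacken for a moment while it holds something.
It also fails if it takes over 210 s, if anything falls off the work surface, if the arm or the gripper's body presses on something with over 40 N, if the wrist force passes 120 N, or if a joint passes its speed limit or range.

### The arm

A 7-joint arm with a two-finger parallel gripper is mounted at the origin on the work surface. World frame = base frame: x ahead of the robot, y to its left, z up, the work surface at z = 0. Lengths are in m, angles in rad, forces in N, time in s.
With the tool pointing down it reaches from about 0.4 to 0.875 m from the base axis. Payload 6.5 kg.
Tool frame: the origin (TCP) lies on the mounting face of the last link; the fingertips stand ctrl.nose_length ahead of it and the grasp point (between the pads) lies 147 mm ahead of it (ctrl.nose_length is the distance from the TCP to the fingertips, in m); z points along the fingers, y is the line along which they close (so a half turn about z gives the same grasp; the last joint's range is limited). The gripper opens to 88 mm and grips with 3 to 60 N. Pads are 18 mm wide; open, the fingers measure 123 mm over their backs; the gripper's body (75 mm by 187 mm) begins 45 mm behind the grasp point.
Start: joints at [1.182, 0.536, -0.004, 1.538, 0.003, 1.067, -0.071], TCP at [0.206, -0.616, 0.405] pointing down, gripper open.
Joint ranges: [-2.7, 2.7], [-0.37, 2.16], [-1.27, 1.26], [0.24, 2.4], [-1.31, 4.45], [0.19, 1.91], [-2.76, 2.76]. Speed limits (rad/s): [2.39, 2.39, 3.14, 3.14, 3.14, 3.14, 3.14].

### API

Orientations are given as a unit quaternion [w, x, y, z].
In Python, from plant import status, grab_frame, ticket, look_for, regions_of, ctrl gives the robot as it stands.
- The arm moves only by the tool arm_command, never from a script. Its argument "plan" is a list of rows, each a list of 3 entries, a list of its own where there are three numbers: the turn, a rotation vector about the world's x, y, z in units of 5 degrees (1.0 is 5 degrees), then the shift along the world's x, y, z in units of 30 mm (1.0 is 30 mm), then the opening, from 0 (shut) to 1 (fully open). In form: [[[wx, wy, wz], [x, y, z], fingers], ...]. A call has 1 to 20 rows; each row shifts and turns the commanded pose from where the row before left it; what a row does not reach is not made up. A row lasts 1/12 s, in which the tool goes at most 41.7 mm and 7.16 degrees, less where a joint would pass 70% of its speed; a pose out of reach is approached as far as the arm can. A call is refused whole if a number of a shift passes 1 or a number of a turn 1, either way. A call with a gripper value outside its range is refused whole. The fingers move at their own pace and stop on an object; "force" is the grip in N (left out, the last holds). Time passes only in rows, so rows that do not move let the fingers close. It gives the time, the measured TCP pose, the force, the opening and the grip force at its end, in the units of the state.
- status.get_state(): the state, without advancing time (a new reading comes with each control period).
- grab_frame(name): name is "scene" or "top"; returns a dict with "image" (420x560x3 uint8, red, green, blue), "depth" (420x560 float32, m along the optical axis (not along the pixel's ray), 0 where there is no reading), "mtx" (3x3 intrinsics, pixels), "rvec" (rotation vector, rad) and "tvec" (3), from world to camera coordinates, as OpenCV has them. Camera axes: x right, y down, z forward; pixel columns grow to the right and rows downward; lengths in m; the calibration is good to about 2 mm. A picture is of the moment at which its call begins.
- ticket.sign_off(): hands the job in; it is judged then, once.
Trained networks look in the newest picture that a camera, given by its name, has taken for a name from the list of things; names that differ only in an ending like _2 or _b are one class to them, and where a whole thing is asked for, a point or a joint stands for the part that bears it (a point fixed in the world has none). Each returns a list of dicts, best first, with "score" (0 to 1); they miss things now and then, are a little off and sometimes report something else, mostly with a low value. They report only what shows in the picture. A call takes as long as a camera call. They do not tell look-alikes from the thing itself.
- look_for(label, camera): "point" ([x, y, z] in m, in the coordinates of the camera as it stood for that picture, good to about 4 mm: the middle of the surface that is visible of it).
- regions_of(label, camera): "region" (420x560 bool, what is visible of it).
The state is a dict: "clock": time; "qpos": joint angles; "joint_vel": joint speeds; "tau": joint torques, N m; "eef_pos": TCP position; "ee_rot": TCP orientation; "contact_force": force on the tool from outside, world axes, zero at the start; "ft_torque": the same for the moment, N m; "finger_gap": finger opening in m; "finger_force": force on a finger pad.
Only numpy, scipy, OpenCV 4.12 (cv2) and the standard library are available. Lean on these libraries where they do the work, as an engineer would, in place of code of your own. Each camera call takes 0.05 s, during which the arm holds its last target. There are 200 camera calls.

## Working session

There is one attempt and no reset: what is moved stays moved. The work goes in short steps, Python scripts to look and compute and a tool call to move; the robot and the scene stay as the last step left them, time stands still between calls to the robot, and variables do not carry over. Pictures are saved under pics/ and viewed, at most 14 in all, crops included, and the job is handed in when it is done.

Besides the shell and the picture viewer there is one more tool, called after ">>>" as name(argument=value, ...) on one line, values as JSON. arm_command: Moves the arm, as the interface text tells. Its arguments: {"type":"object","properties":{"plan":{"type":"array"},"force":{"type":"number"}},"required":["plan"]}

```bash
mkdir -p pics; ls; cat > h.py <<'E'
import numpy as np, cv2
from plant import status, grab_frame, ticket, look_for, regions_of, ctrl
def save(f,n,crop=None,scale=1):
    im=f["image"][:,:,::-1]
    if crop: im=im[crop[1]:crop[3],crop[0]:crop[2]]
    cv2.imwrite("pics/"+n+".png",cv2.resize(im,None,fx=scale,fy=scale,interpolation=cv2.INTER_CUBIC))
def c2w(f,p):
    R=cv2.Rodrigues(np.array(f["rvec"],float))[0]
    return (np.atleast_2d(p)-np.array(f["tvec"]).ravel())@R
def cloud(f,mask=None):
    d=f["depth"]; v,u=np.nonzero((d>0) if mask is None else (mask&(d>0)))
    z=d[v,u]; K=np.array(f["mtx"])
    return c2w(f,np.c_[(u-K[0,2])/K[0,0]*z,(v-K[1,2])/K[1,1]*z,z]),u,v
def proj(f,P):
    return cv2.projectPoints(np.atleast_2d(np.array(P,float)),np.array(f["rvec"],float),np.array(f["tvec"],float),np.array(f["mtx"],float),None)[0][:,0]
def rect(P):  # xy centre, size, yaw of min rect
    return cv2.minAreaRect(P[:,:2].astype(np.float32)*1000)
E
python3 - <<'E'
from h import *
s=status.get_state(); print(s, ctrl.nose_length)
for c in("scene","top"):
    f=grab_frame(c); save(f,c+"0",scale=1.4)
    R=cv2.Rodrigues(np.array(f["rvec"],float))[0]; print(c,"cam at",-R.T@np.array(f["tvec"]).ravel(), f["mtx"])
    for l in["nest","mat","brush_tray","brush","shell0","scrap0","scrap1","scrap2","scrap3","ready_top","tape","bottle","gauge","inkpot"]:
        for r in look_for(l,c)[:4]:
            if r["score"]>.3:
                w=c2w(f,r["point"]); print(l,round(r["score"],2),w.round(3)[0],proj(f,w).round()[0])
E
```

```text
pics
{'clock': 0.0, 'qpos': array([ 1.18181237,  0.53717856, -0.00445062,  1.53880632,  0.0026103 ,
        1.06733526, -0.07123111]), 'joint_vel': array([ 0.00136128,  0.00071705,  0.00116027,  0.00132376, -0.00039017,
       -0.00101999,  0.00211881]), 'tau': array([ 1.83413927e-04, -5.70987654e+01,  9.90923010e-01, -2.51611286e+01,
       -5.61844802e-02,  1.78778137e-02,  1.76926219e-04]), 'eef_pos': array([ 0.20609545, -0.61613208,  0.40385675]), 'ee_rot': array([-8.36876527e-04,  9.86999697e-01,  1.60719809e-01, -2.01785587e-04]), 'contact_force': array([ 0.4730535 , -0.40354382,  0.18068923]), 'ft_torque': array([0.03487171, 0.01691576, 0.02646803]), 'finger_force': 0.0, 'finger_gap': 0.08797201609824923} 0.166
scene cam at [1.05224877 0.51693631 0.59451435] [[386.46795917   0.         277.93034423]
 [  0.         386.46795917 212.878039  ]
 [  0.           0.           1.        ]]
nest 0.71 [ 0.591 -0.136  0.051] [224. 199.]
mat 0.83 [ 0.608  0.232 -0.   ] [334. 300.]
brush_tray 0.61 [0.48  0.207 0.007] [362. 260.]
brush 0.59 [0.478 0.184 0.047] [356. 241.]
shell0 0.86 [0.63
[... 1623 characters left out ...]
]
scrap2 0.58 [ 0.55  -0.282  0.069] [401. 224.]
scrap2 0.57 [ 0.576 -0.178  0.066] [356. 214.]
scrap2 0.55 [ 0.556 -0.105  0.065] [325. 224.]
scrap3 0.58 [ 0.55  -0.282  0.069] [401. 224.]
scrap3 0.57 [ 0.576 -0.178  0.066] [356. 214.]
scrap3 0.55 [ 0.556 -0.105  0.065] [325. 224.]
ready_top 0.69 [0.335 0.136 0.021] [226. 322.]
ready_top 0.63 [ 0.379 -0.004  0.023] [285. 301.]
ready_top 0.59 [ 0.378 -0.087  0.02 ] [320. 301.]
tape 0.59 [ 0.701 -0.008  0.025] [283. 170.]
bottle 0.83 [0.782 0.023 0.094] [269. 129.]
bottle 0.71 [ 0.546 -0.19   0.054] [361. 228.]
gauge 0.45 [0.674 0.103 0.01 ] [239. 183.]
inkpot 0.73 [ 0.549 -0.193  0.052] [362. 227.]
inkpot 0.61 [0.667 0.316 0.043] [151. 185.]
```

View pics/scene0.png

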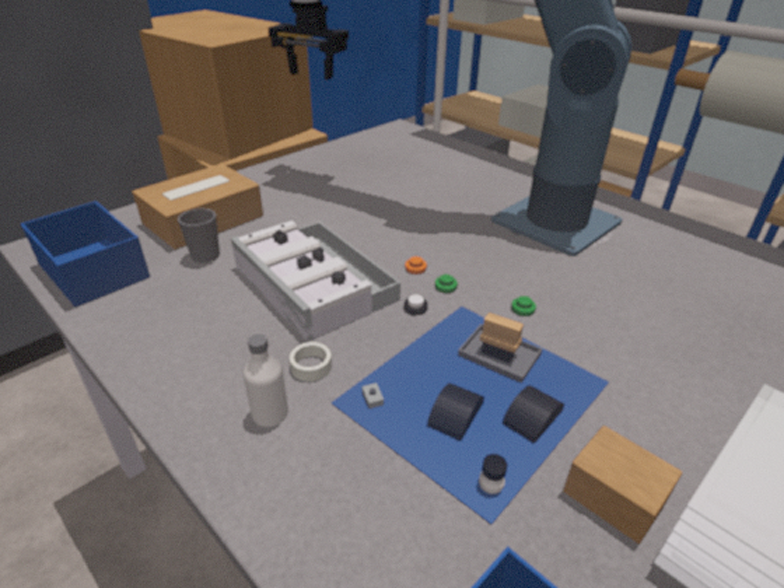

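View pics/top0.png

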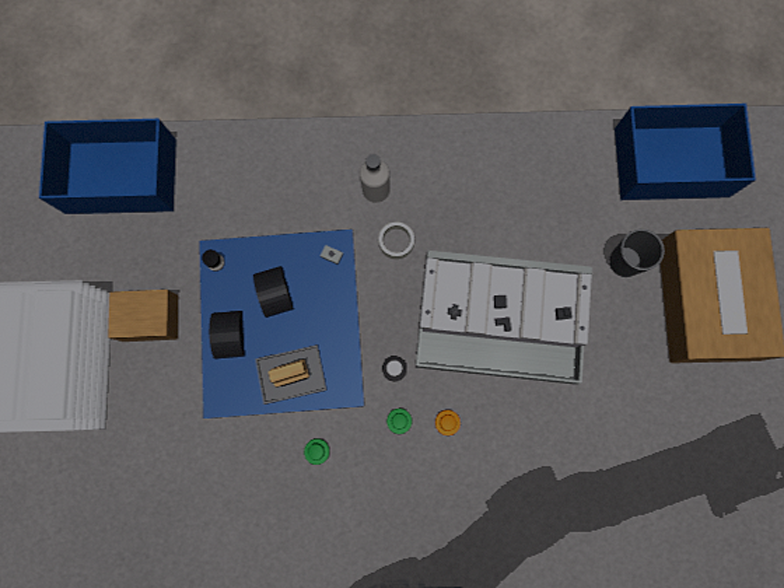

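Both pictures show the nest with four scraps (top view at full scale 325,224; 356,214; 356,230ish; 401,224). There are two shells at (161,239) and (195,209), and the brush is in its tray at (207,267). The white button sits at (282,263). Its look-alikes are green at (285,301) and (226,322) and orange at (320,301). The white one is the target.

```bash
cat >> h.py <<'E'
def top_rect(P,lo,hi,box):
    m=(P[:,2]>lo)&(P[:,2]<hi)&(P[:,0]>box[0])&(P[:,0]<box[1])&(P[:,1]>box[2])&(P[:,1]<box[3])
    Q=P[m]; return Q,rect(Q)
E
python3 - <<'E'
from h import *
for c in("top","scene"):
    f=grab_frame(c)
    P,u,v=cloud(f)
    t=P[(abs(P[:,2])<.02)&(P[:,0]>.3)&(P[:,0]<.75)&(abs(P[:,1])<.4)]
    print(c,"table z med",np.median(t[:,2]))
    for n,lo,hi,b in [("stop",.060,.072,(.4,.75,-.4,-.03)),("bed",.046,.054,(.4,.75,-.4,-.03)),("ridge",.064,.08,(.40,.55,.1,.3)),("brushblk",.035,.05,(.40,.55,.1,.3)),("shellA",.012,.05,(.48,.6,.24,.35)),("shellB",.012,.05,(.56,.68,.15,.26)),("tape",.01,.035,(.65,.75,-.06,.04)),("button",.012,.04,(.42,.52,-.04,.04)),("tray",.011,.02,(.40,.55,.1,.3))]:
        Q,r=top_rect(P,lo,hi,b); print(n,len(Q),np.round(r[0],1),np.round(r[1],1),round(r[2],1),"zmax",Q[:,2].max().round(3),"med",np.median(Q,0).round(4))
    for l in["scrap0","shell0","brush","nest","ready_top","mat"]:
        for r in regions_of(l,c)[:4]:
            if r["score"]<.4: continue
            Q,_,_=cloud(f,r["region"]); 
            if len(Q): print(l,round(r["score"],2),len(Q),np.median(Q,0).round(4),[np.round(x,1) for x in rect(Q)], f["image"][r["region"]].mean(0).round())
f=grab_frame("top"); save(f,"crop1",(190,170,430,290),3.3)
E
```

```text
top table z med 0.0008246995570034818
stop 2617 [ 583.9 -222.9] [169.5 354.3] 1.1 zmax 0.072 med [ 0.589  -0.1878  0.063 ]
bed 3063 [ 577.5 -221.3] [168.1 358.4] 4.0 zmax 0.054 med [ 0.5816 -0.1962  0.0498]
ridge 228 [465.4 178.4] [20.3 58.5] 14.6 zmax 0.079 med [0.4654 0.1777 0.0714]
brushblk 251 [491.8 229. ] [175.6  60.9] 61.9 zmax 0.049 med [0.521  0.2661 0.0385]
shellA 756 [529.6 280.6] [97.  75.3] 3.4 zmax 0.042 med [0.5337 0.2899 0.0314]
shellB 705 [612.6 213. ] [81.2 52.7] 15.4 zmax 0.042 med [0.6079 0.2109 0.0316]
tape 251 [698.6  -7.6] [60.1 62.3] 88.4 zmax 0.032 med [ 0.7004 -0.0082  0.0237]
button 171 [472.2  -9.7] [40.  64.2] 6.6 zmax 0.039 med [4.706e-01 3.000e-04 1.990e-02]
tray 263 [471.9 209.9] [188.6 116.7] 74.6 zmax 0.02 med [0.4783 0.2001 0.015 ]
scrap0 0.62 71 [ 0.5601 -0.1033  0.0636] [array([ 559.3, -102.8]), array([20.5, 20.6]), np.float64(42.1)] [52. 52. 54.]
scrap0 0.52 110 [ 0.5534 -0.2843  0.0651] [array([ 554.1, -287.7]), array([28.5, 22.6]), np.float64(83.4)] [51. 50. 53.]
scrap0 0.48 80 [ 0.5386 -0.1868  0.0646] [array([ 538.5, -186.6]), array([28.8, 18
[... 2658 characters left out ...]
851 0.0473] [array([468. , 180.4]), array([35.6, 59.9]), np.float64(17.2)] [117.  97.  80.]
nest 0.63 5963 [ 0.5896 -0.1406  0.0505] [array([ 527.9, -237.9]), array([396.9, 239.8]), np.float64(81.7)] [148. 144. 145.]
ready_top 0.66 88 [0.4772 0.0054 0.0229] [array([474.7,   2.4]), array([26.8, 24.1]), np.float64(64.1)] [177. 172. 172.]
ready_top 0.58 84 [ 0.3865 -0.0006  0.0221] [array([368.5,  -4.7]), array([55.9, 27.1]), np.float64(9.1)] [ 73. 127.  81.]
ready_top 0.56 82 [0.3405 0.141  0.022 ] [array([323.6, 141. ]), array([23.4, 52.8]), np.float64(86.1)] [ 68. 127.  78.]
mat 0.97 11409 [0.6085 0.234  0.0043] [array([561.2, 203.8]), array([325.2, 284. ]), np.float64(3.7)] [ 78. 105. 152.]
```

View pics/crop1.png

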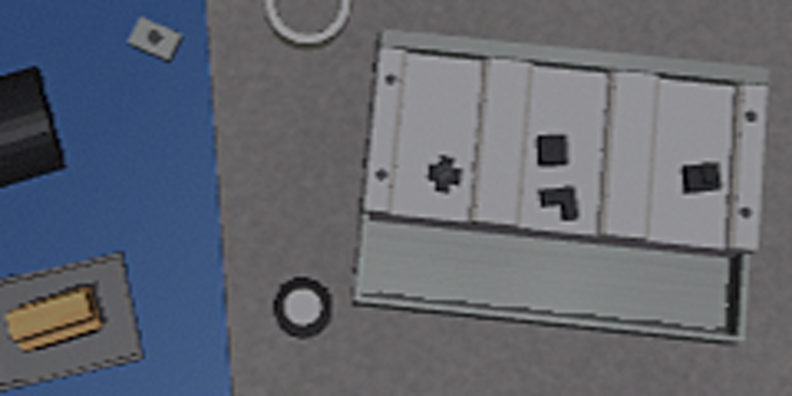

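The crop shows the cross in bay 2 (444,173), the block and the L in bay 1 (552,150; 560,200), and the stubbed block in bay 0 (702,178). The white button is at (302,307) in the crop. Next I fit accurate poses with height templates.

```bash
cat >> h.py <<'E'
from scipy.optimize import minimize
def nestz(x,y):
    z=np.where((abs(y)<.140)&(x>-.056)&(x<.064),.05,0.)
    z=np.where((x>-.116)&(x<=-.056)&(abs(y)<.136),.004,z)
    z=np.where((x>-.120)&(x<=-.056)&(abs(y)<.14)&((x<-.116)|(abs(y)>.136)),.04,z)
    rail=np.ones_like(x,bool)
    for c in(-.092,0,.092): rail&=abs(y-c)>.030
    z=np.where(rail&(abs(y)<.14)&(x>-.056)&(x<.064),.062,z)
    return np.where((x>=.064)&(x<.076)&(abs(y)<.14),.066,z)
def shellz(x,y,b=.003):
    r=(.022**2+.04**2)/(2*.022)
    return np.where((abs(x)<.04)&(abs(y)<.026),b+.034-r+np.sqrt(np.maximum(r*r-x*x,0)),b)
def ridgez(x,y,b=.006):
    z=np.where((abs(x)<.016)&(abs(y)<.03),b+.036,b)
    return np.where((abs(x)<.010)&(abs(y)<.029),b+.066,z)
def fit(P,zf,p0,rad,cap=.012):
    d=P[np.hypot(P[:,0]-p0[0],P[:,1]-p0[1])<rad]
    def cost(p):
        c,s=np.cos(p[2]*10),np.sin(p[2]*10); X=d[:,0]-p[0];Y=d[:,1]-p[1]
        return np.minimum(abs(zf(c*X+s*Y,-s*X+c*Y)-d[:,2]),cap).mean()*1e3
    q0=np.array([p0[0],p0[1],p0[2]/10]); best=None
    for st in(.02,.006,.003):
        r=minimize(cost,q0,method="Nelder-Mead",options=dict(initial_simplex=q0+np.vstack([np.zeros(3),np.diag([st,st,st])]),xatol=1e-5,fatol=1e-4)); q0=r.x
    return np.array([q0[0],q0[1],np.degrees(q0[2]*10)]),r.fun
E
python3 - <<'E'
from h import *
for c in("top","scene"):
    f=grab_frame(c);P,_,_=cloud(f)
    for n,zf,p,r in[("nest",nestz,(.575,-.195,-.09),.2),("brush",ridgez,(.466,.179,.25),.05),("shA",shellz,(.536,.29,.06),.06),("shB",shellz,(.613,.214,.27),.06)]:
        a,e=fit(P,zf,p,r); print(c,n,a.round(4),round(e,2))
        if n=="nest":
            t=np.radians(a[2]);R=np.array([[np.cos(t),-np.sin(t)],[np.sin(t),np.cos(t)]])
            for l in regions_of("scrap0",c):
                Q,_,_=cloud(f,l["region"])
                if l["score"]>.3: 
                    Q=(Q[Q[:,2]>.056,:2]-a[:2])@R; print("  scrap nest-frame",Q.min(0).round(3),Q.max(0).round(3),len(Q))
E
```

```text
top nest [ 0.5739 -0.1907 -7.3825] 2.34
  scrap nest-frame [-0.011 -0.001] [0.01 0.02] 80
  scrap nest-frame [-0.019 -0.11 ] [ 0.002 -0.085] 88Traceback (most recent call last):
  File "<stdin>", line 11, in <module>
    return umr_minimum(a, axis, None, out, keepdims, initial, where)
ValueError: zero-size array to reduction operation minimum which has no identity
```

```bash
cat > fitall.py <<'E'
from h import *
for c in("top","scene"):
    f=grab_frame(c);P,_,_=cloud(f)
    for n,zf,p,r in[("nest",nestz,(.575,-.192,-.12),.2),("brush",ridgez,(.466,.179,.25),.05),("shA",shellz,(.536,.29,.06),.06),("shB",shellz,(.613,.214,.27),.06)]:
        a,e=fit(P,zf,p,r); print(c,n,a.round(4),round(e,2))
        if n=="nest":
            t=np.radians(a[2]);R=np.array([[np.cos(t),-np.sin(t)],[np.sin(t),np.cos(t)]])
            for l in regions_of("scrap0",c):
                Q,_,_=cloud(f,l["region"])
                Q=(Q[Q[:,2]>.056,:2]-a[:2])@R
                if l["score"]>.3 and 20<len(Q)<300: print("  scrap nest-frame",Q.min(0).round(3),Q.max(0).round(3),len(Q))
E
python3 fitall.py
```

```text
top nest [ 0.5737 -0.1906 -7.3489] 2.34
  scrap nest-frame [-0.037  0.073] [-0.012  0.096] 74
top brush [ 0.4655  0.1789 15.3319] 2.84
top shA [0.5374 0.2929 2.886 ] 2.16
top shB [ 0.6125  0.2132 15.9887] 2.04
scene nest [ 0.5764 -0.188  -7.5793] 4.58
  scrap nest-frame [-0.038  0.072] [-0.012  0.099] 73
  scrap nest-frame [-0.048 -0.013] [-0.025  0.016] 67
  scrap nest-frame [-0.013 -0.003] [0.012 0.02 ] 82
scene brush [ 0.4687  0.1804 13.5295] 5.91
scene shA [0.5403 0.2938 3.4425] 2.26
scene shB [ 0.6152  0.2145 15.8941] 2.15
```

>>> arm_command(plan=[[[0,0,1],[0.97,0.5,0],1],[[0,0,1],[0.97,0.5,0],1],[[0,0,1],[0.97,0.5,0],1],[[0,0,1],[0.97,0.5,0],1],[[0,0,1],[0.97,0.5,0],1],[[0,0,1],[0.97,0.5,0],1],[[0,0,1],[0.97,0.5,0],1],[[0,0,1],[0.97,0.5,0],1],[[0,0,1],[0.97,0.5,0],1],[[0,0,1],[0,1,0],1],[[0,0,1],[0,1,0],1],[[0,0,1],[0,1,0],1],[[0,0,1],[0,1,0],1],[[0,0,1],[0,1,0],1],[[0,0,1],[0,1,0],1],[[0,0,1],[0,1,0],1],[[0,0,1],[0,1,0],1],[[0,0,0.2],[0,1,0],1],[[0,0,0],[0,1,0],1],[[0,0,0],[0,1,0],1]], force=30)

```text
clock: 4.22
eef_pos: [0.4679, -0.1502, 0.4049]
ee_rot: [0.0, 0.612, 0.791, -0.0]
contact_force: [0.3, 1.3, 0.7]
finger_gap: 0.088
finger_force: 0.0
```

>>> arm_command(plan=[[[0,0,0],[0,1,0],1],[[0,0,0],[0,1,0],1],[[0,0,0],[0,1,0],1],[[0,0,0],[0,1,0],1],[[0,0,0],[0,1,0],1],[[0,0,0],[0,1,0],1],[[0,0,0],[0,1,-0.5],1],[[0,0,0],[0,1,-0.5],1],[[0,0,0],[0,1,-0.5],1],[[0,0,0],[0,1,-1],1],[[0,0,0],[0,1,-1],1],[[0,0,0],[0,0,0],1],[[0,0,0],[0,0,0],1]])

```text
clock: 5.3
eef_pos: [0.4671, 0.1791, 0.2995]
ee_rot: [-0.001, 0.611, 0.792, -0.001]
contact_force: [0.3, -0.8, -0.1]
finger_gap: 0.0882
finger_force: 0.0
```

```bash
cat >> h.py <<'E'
def st():
    from scipy.spatial.transform import Rotation as T
    s=status.get_state(); q=s["ee_rot"]; M=T.from_quat([q[1],q[2],q[3],q[0]]).as_matrix()
    print("t",round(s["clock"],2),"tcp",s["eef_pos"].round(4),"ytool deg",np.degrees(np.arctan2(M[1,1],M[0,1])).round(2),"z",M[:,2].round(3),"F",s["contact_force"].round(1),"gap",round(s["finger_gap"],4),"ff",round(s["finger_force"],1))
    return s
def to(tgt,yaw=None):
    from scipy.spatial.transform import Rotation as T
    s=st(); print("units",((np.array(tgt)-s["eef_pos"])/.03).round(2))
    if yaw is not None:
        q=s["ee_rot"]; M=T.from_quat([q[1],q[2],q[3],q[0]]).as_matrix(); print("turn units",round((yaw-np.degrees(np.arctan2(M[1,1],M[0,1])))/5,2))
E
python3 -c "
from h import *
to((.467,.1797,.21),14.6)"
```

```text
t 5.3 tcp [0.4671 0.1791 0.2995] ytool deg 14.73 z [-0.003 -0.    -1.   ] F [ 0.3 -0.8 -0.1] gap 0.0882 ff 0.0
units [-0.    0.02 -2.98]
turn units -0.03
```

>>> arm_command(plan=[[[0,0,0],[0,0,-1],1],[[0,0,0],[0,0,-1],1],[[0,0,0],[0,0,-0.5],1],[[0,0,0],[0,0,-0.4],1],[[0,0,0],[0,0,0],1],[[0,0,0],[0,0,0],0.1],[[0,0,0],[0,0,0],0.1],[[0,0,0],[0,0,0],0.1],[[0,0,0],[0,0,0],0.1],[[0,0,0],[0,0,0],0.1],[[0,0,0],[0,0,0],0.1],[[0,0,0],[0,0,0],0.1],[[0,0,0],[0,0,0],0.1],[[0,0,0],[0,0,0],0.1],[[0,0,0],[0,0,0],0.1]], force=40)

```text
clock: 6.55
eef_pos: [0.4681, 0.1775, 0.2137]
ee_rot: [-0.0, 0.612, 0.791, -0.0]
contact_force: [-0.9, 0.9, -0.2]
finger_gap: 0.0236
finger_force: 0.0
```

```bash
python3 -c "
from h import *
st()"
```

```text
t 6.55 tcp [0.4681 0.1775 0.2137] ytool deg 14.5 z [-0. -0. -1.] F [-0.9  0.9 -0.2] gap 0.0236 ff 0.0
```

>>> arm_command(plan=[[[0,0,0],[0,0,0],0.1],[[0,0,0],[0,0,0],0.1],[[0,0,0],[0,0,0.2],0.1],[[0,0,0],[0,0,0.5],0.1],[[0,0,0],[0,0,1],0.1],[[0,0,0],[0,0,1],0.1],[[0,0,0],[0,0,0.5],0.1],[[0,0,-0.4],[0.5,-0.9,0],0.1],[[0,0,-0.4],[0.5,-0.9,0],0.1],[[0,0,-0.4],[0.5,-0.9,0],0.1],[[0,0,-0.4],[0.5,-0.9,0],0.1],[[0,0,-0.4],[0.5,-0.9,0],0.1],[[0,0,-0.4],[0.5,-0.9,0],0.1],[[0,0,-0.4],[0.5,-0.9,0],0.1],[[0,0,-0.4],[0.5,-0.9,0],0.1],[[0,0,-0.4],[0.5,-0.9,0],0.1],[[0,0,-0.4],[0.5,-0.9,0],0.1],[[0,0,-0.4],[0.29,-0.37,0],0.1],[[0,0,0],[0,0,0],0.1],[[0,0,0],[0,0,0],0.1]])

```text
clock: 8.22
eef_pos: [0.6266, -0.104, 0.3096]
ee_rot: [-0.0, 0.752, 0.659, -0.0]
contact_force: [0.1, -0.3, -0.8]
finger_gap: 0.0194
finger_force: 39.7
```

```bash
python3 - <<'E'
from h import *
to((.6266,-.1035,.259),-7.45)
for c in("top","scene"):
    f=grab_frame(c);P,_,_=cloud(f)
    a,e=fit(P,nestz,(.575,-.19,-.13),.2); print(c,"nest",a.round(4))
    t=np.radians(a[2]);R=np.array([[np.cos(t),-np.sin(t)],[np.sin(t),np.cos(t)]])
    for r in regions_of("brush",c):
        Q,_,_=cloud(f,r["region"]); 
        if len(Q)>1500: continue
        N=np.c_[(Q[:,:2]-a[:2])@R,Q[:,2]]; print(r["score"],len(N),"nestframe 2..98%",np.percentile(N,2,0).round(4),np.percentile(N,98,0).round(4))
    save(f,c+"1",(250,120,490,300) if c=="top" else (120,80,360,260),3)
E
```

```text
t 8.22 tcp [ 0.6266 -0.104   0.3096] ytool deg -7.54 z [-0.001  0.001 -1.   ] F [ 0.1 -0.3 -0.8] gap 0.0194 ff 39.7
units [-0.    0.02 -1.69]
turn units 0.02
top nest [ 0.5738 -0.1907 -7.383 ]
scene nest [ 0.5762 -0.1886 -7.3264]
0.77 566 nestframe 2..98% [0.0236 0.0695 0.1037] [0.0555 0.1263 0.1706]
0.61 1386 nestframe 2..98% [-0.2036  0.2977  0.005 ] [-0.1056  0.4135  0.0173]
0.32 71 nestframe 2..98% [-0.0159 -0.1069  0.0526] [ 0.0018 -0.0848  0.0731]
```

View pics/scene1.png

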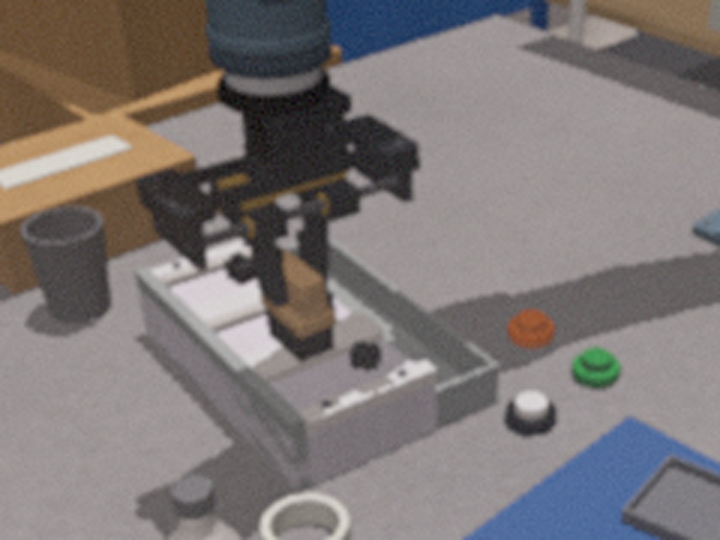

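The picture shows the brush hanging level over bay 2 at (300,310), behind the cross at (365,355). I'll check its sideways centring more closely.

```bash
python3 - <<'E'
from h import *
f=grab_frame("scene");P,_,_=cloud(f)
a=np.array([.5763,-.1883,-7.45])
t=np.radians(a[2]);R=np.array([[np.cos(t),-np.sin(t)],[np.sin(t),np.cos(t)]])
N=np.c_[(P[:,:2]-a[:2])@R,P[:,2]]
for nm,lo,hi in[("bristle",.106,.122),("block",.128,.137),("ridge",.142,.152)]:
    Q=N[(N[:,2]>lo)&(N[:,2]<hi)&(abs(N[:,0]-.04)<.03)&(abs(N[:,1]-.095)<.05)]
    print(nm,len(Q),np.percentile(Q[:,1],[1,5,50,95,99]).round(4),np.percentile(Q[:,0],[1,5,50,95,99]).round(4))
    face=Q[abs(Q[:,0]-.04)<.007]; print("   end face y",np.percentile(face[:,1],[10,50,90]).round(4),len(face))
B=N[(abs(N[:,0]-.04)<.03)&(abs(N[:,1]-.095)<.04)&(N[:,2]>.08)]; print("zmin",np.percentile(B[:,2],[1,3]))
# rails: y edges of bay2 in same frame
Q=N[(abs(N[:,2]-.062)<.003)&(abs(N[:,0]+.04)<.012)]; h,e=np.histogram(Q[:,1],np.arange(-.15,.151,.004)); print([(round(x,3),int(k)) for x,k in zip(e,h)])
E
```

```text
bristle 126 [0.072  0.0803 0.1184 0.1207 0.1213] [0.0238 0.0266 0.05   0.0544 0.0547]
   end face y [0.1184 0.1196 0.1205] 33
block 77 [0.0679 0.0739 0.1227 0.1264 0.1269] [0.0244 0.026  0.054  0.0557 0.056 ]
   end face y [0.1241 0.1249 0.126 ] 18
ridge 70 [0.0885 0.0999 0.1209 0.1257 0.1266] [0.0254 0.0303 0.048  0.0599 0.0625]
   end face y [0.1227 0.124  0.1262] 24
zmin [0.10968656 0.12111504]
[(np.float64(-0.15), 0), (np.float64(-0.146), 0), (np.float64(-0.142), 0), (np.float64(-0.138), 0), (np.float64(-0.134), 1), (np.float64(-0.13), 1), (np.float64(-0.126), 1), (np.float64(-0.122), 0), (np.float64(-0.118), 0), (np.float64(-0.114), 0), (np.float64(-0.11), 0), (np.float64(-0.106), 0), (np.float64(-0.102), 0), (np.float64(-0.098), 0), (np.float64(-0.094), 0), (np.float64(-0.09), 0), (np.float64(-0.086), 0), (np.float64(-0.082), 0), (np.float64(-0.078), 0), (np.float64(-0.074), 0), (np.float64(-0.07), 0), (np.float64(-0.066), 0), (np.float64(-0.062), 0), (np.float64(-0.058), 0), (np.float64(-0.054), 0), (np.float64(-0.05), 0), (np.float64(-0.046), 0), (np.float64(-0.042), 0), (np.
[... 429 characters left out ...]
 4), (np.float64(0.034), 10), (np.float64(0.038), 4), (np.float64(0.042), 9), (np.float64(0.046), 6), (np.float64(0.05), 9), (np.float64(0.054), 9), (np.float64(0.058), 15), (np.float64(0.062), 2), (np.float64(0.066), 0), (np.float64(0.07), 0), (np.float64(0.074), 0), (np.float64(0.078), 1), (np.float64(0.082), 1), (np.float64(0.086), 6), (np.float64(0.09), 1), (np.float64(0.094), 1), (np.float64(0.098), 0), (np.float64(0.102), 0), (np.float64(0.106), 0), (np.float64(0.11), 0), (np.float64(0.114), 0), (np.float64(0.118), 0), (np.float64(0.122), 6), (np.float64(0.126), 8), (np.float64(0.13), 10), (np.float64(0.134), 12), (np.float64(0.138), 11), (np.float64(0.142), 0), (np.float64(0.146), 0)]
```

>>> arm_command(plan=[[[0,0,0],[0,-0.1,-0.5],0.1],[[0,0,0],[0,0,-0.5],0.1],[[0,0,0],[0,0,-0.4],0.1],[[0,0,0],[0,0,-0.27],0.1],[[0,0,0],[-0.24,0.03,0],0.1],[[0,0,0],[-0.24,0.03,0],0.1],[[0,0,0],[-0.24,0.03,0],0.1],[[0,0,0],[-0.24,0.03,0],0.1],[[0,0,0],[-0.24,0.03,0],0.1],[[0,0,0],[-0.24,0.03,0],0.1],[[0,0,0],[-0.24,0.03,0],0.1],[[0,0,0],[-0.24,0.03,0],0.1],[[0,0,0],[-0.24,0.03,0],0.1],[[0,0,0],[-0.24,0.03,0],0.1],[[0,0,0],[-0.24,0.03,0],0.1],[[0,0,0],[-0.24,0.03,0],0.1],[[0,0,0],[-0.24,0.03,0],0.1],[[0,0,0],[-0.24,0.03,0],0.1],[[0,0,0],[-0.24,0.03,0],0.1],[[0,0,0],[-0.2,0.03,0],0.1]])

```text
clock: 10.13
eef_pos: [0.5119, -0.0921, 0.2597]
ee_rot: [-0.0, 0.752, 0.659, -0.0]
contact_force: [-0.0, 0.6, -2.0]
finger_gap: 0.0202
finger_force: 40.0
```

```bash
python3 - <<'E'
from h import *
st()
f=grab_frame("scene"); save(f,"sc2",(120,100,360,280),3)
E
```

```text
t 10.13 tcp [ 0.5119 -0.0921  0.2597] ytool deg -7.5 z [-0. -0. -1.] F [-0.   0.6 -2. ] gap 0.0202 ff 40.0
```

View pics/sc2.png

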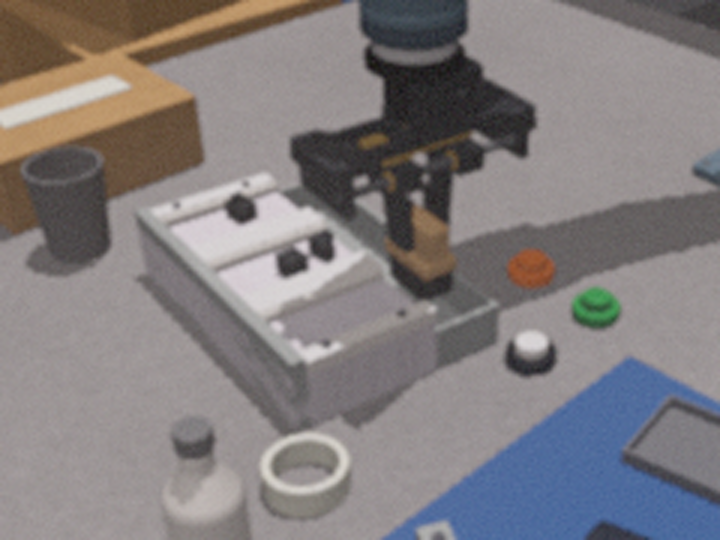

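Bay 2 is clear, and the cross has gone over the edge under the brush (425,275). Next is bay 1.

>>> arm_command(plan=[[[0,0,0],[0,0,0.6],0.1],[[0,0,0],[0,0,1],0.1],[[0,0,0],[0.34,-0.354,0.07],0.1],[[0,0,0],[0.34,-0.354,0],0.1],[[0,0,0],[0.34,-0.354,0],0.1],[[0,0,0],[0.34,-0.354,0],0.1],[[0,0,0],[0.34,-0.354,0],0.1],[[0,0,0],[0.34,-0.354,0],0.1],[[0,0,0],[0.34,-0.354,0],0.1],[[0,0,0],[0.34,-0.354,0],0.1],[[0,0,0],[0.34,-0.354,0],0.1],[[0,0,0],[0.34,-0.354,0],0.1],[[0,0,0],[0,0,0],0.1]])

```text
clock: 11.27
eef_pos: [0.6159, -0.2009, 0.3097]
ee_rot: [0.001, 0.753, 0.658, 0.0]
contact_force: [0.0, -0.8, -1.5]
finger_gap: 0.0197
finger_force: 40.0
```

```bash
cat >> h.py <<'E'
def brushcheck(cx,cy):
    st(); f=grab_frame("scene");P,_,_=cloud(f)
    a=np.array([.5763,-.1883,-7.45])
    t=np.radians(a[2]);R=np.array([[np.cos(t),-np.sin(t)],[np.sin(t),np.cos(t)]])
    N=np.c_[(P[:,:2]-a[:2])@R,P[:,2]]
    for nm,lo,hi,h in[("bristle",.106,.122,.024),("block",.128,.137,.03)]:
        Q=N[(N[:,2]>lo)&(N[:,2]<hi)&(abs(N[:,0]-cx)<.03)&(abs(N[:,1]-cy)<.05)]
        face=Q[abs(Q[:,0]-cx)<.007]; print(nm,len(Q),"x",np.percentile(Q[:,0],[2,98]).round(4),"centre y",(np.median(face[:,1])-h).round(4),len(face))
    return f
E
python3 -c "
from h import *
brushcheck(.04,0)"
```

```text
t 11.27 tcp [ 0.6159 -0.2009  0.3097] ytool deg -7.65 z [ 0.002 -0.001 -1.   ] F [ 0.  -0.8 -1.5] gap 0.0197 ff 40.0
bristle 115 x [0.0282 0.0582] centre y -0.005 32
block 61 x [0.0292 0.0589] centre y -0.0049 15
```

>>> arm_command(plan=[[[0,0,0],[-0.05,0.13,-0.5],0.1],[[0,0,0],[0,0,-0.5],0.1],[[0,0,0],[0,0,-0.4],0.1],[[0,0,0],[0,0,-0.27],0.1],[[0,0,0],[-0.24,0.03,0],0.1],[[0,0,0],[-0.24,0.03,0],0.1],[[0,0,0],[-0.24,0.03,0],0.1],[[0,0,0],[-0.24,0.03,0],0.1],[[0,0,0],[-0.24,0.03,0],0.1],[[0,0,0],[-0.24,0.03,0],0.1],[[0,0,0],[-0.24,0.03,0],0.1],[[0,0,0],[-0.24,0.03,0],0.1],[[0,0,0],[-0.24,0.03,0],0.1],[[0,0,0],[-0.24,0.03,0],0.1],[[0,0,0],[-0.24,0.03,0],0.1],[[0,0,0],[-0.24,0.03,0],0.1],[[0,0,0],[-0.24,0.03,0],0.1],[[0,0,0],[-0.24,0.03,0],0.1],[[0,0,0],[-0.24,0.03,0],0.1],[[0,0,0],[-0.2,0.03,0],0.1]])

```text
clock: 12.98
eef_pos: [0.4984, -0.18, 0.2597]
ee_rot: [-0.0, 0.752, 0.659, -0.0]
contact_force: [0.1, 0.5, -1.9]
finger_gap: 0.0195
finger_force: 40.0
```

>>> arm_command(plan=[[[0,0,0],[0,0,0.6],0.1],[[0,0,0],[0,0,1],0.1],[[0,0,0],[0.34,-0.354,0.07],0.1],[[0,0,0],[0.34,-0.354,0],0.1],[[0,0,0],[0.34,-0.354,0],0.1],[[0,0,0],[0.34,-0.354,0],0.1],[[0,0,0],[0.34,-0.354,0],0.1],[[0,0,0],[0.34,-0.354,0],0.1],[[0,0,0],[0.34,-0.354,0],0.1],[[0,0,0],[0.34,-0.354,0],0.1],[[0,0,0],[0.34,-0.354,0],0.1],[[0,0,0],[0.34,-0.354,0],0.1],[[0,0,0],[0,0,0],0.1]])

```text
clock: 14.07
eef_pos: [0.602, -0.2885, 0.3096]
ee_rot: [0.001, 0.753, 0.659, 0.0]
contact_force: [-0.6, -0.0, -2.5]
finger_gap: 0.0197
finger_force: 40.0
```

```bash
python3 -c "
from h import *
f=brushcheck(.04,-.092); save(f,'sc3',(120,100,360,280),3)"
```

```text
t 14.07 tcp [ 0.602  -0.2885  0.3096] ytool deg -7.62 z [ 0.001 -0.001 -1.   ] F [-0.6 -0.  -2.5] gap 0.0197 ff 40.0
bristle 102 x [0.0259 0.0555] centre y -0.0938 31
block 56 x [0.026  0.0564] centre y -0.0936 16
```

View pics/sc3.png

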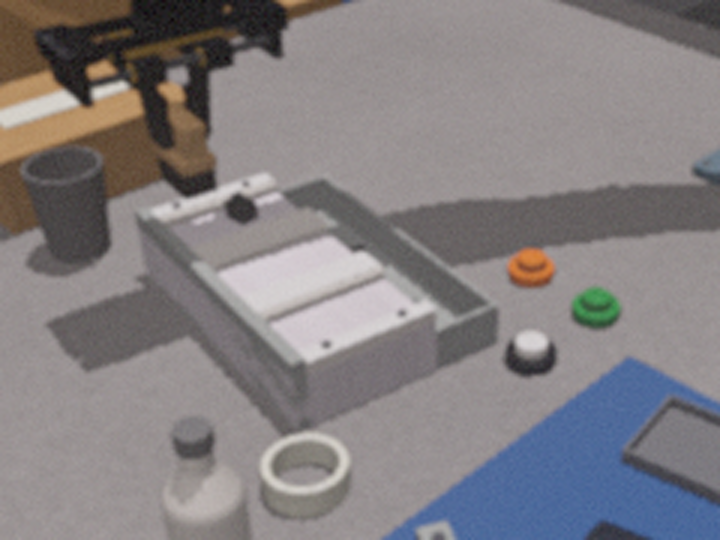

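Bays 1 and 2 are clear, and the last offcut is in bay 0 at (240,207). Sweep it.

>>> arm_command(plan=[[[0,0,0],[0,0.05,-0.5],0.1],[[0,0,0],[0,0,-0.5],0.1],[[0,0,0],[0,0,-0.4],0.1],[[0,0,0],[0,0,-0.27],0.1],[[0,0,0],[-0.24,0.03,0],0.1],[[0,0,0],[-0.24,0.03,0],0.1],[[0,0,0],[-0.24,0.03,0],0.1],[[0,0,0],[-0.24,0.03,0],0.1],[[0,0,0],[-0.24,0.03,0],0.1],[[0,0,0],[-0.24,0.03,0],0.1],[[0,0,0],[-0.24,0.03,0],0.1],[[0,0,0],[-0.24,0.03,0],0.1],[[0,0,0],[-0.24,0.03,0],0.1],[[0,0,0],[-0.24,0.03,0],0.1],[[0,0,0],[-0.24,0.03,0],0.1],[[0,0,0],[-0.24,0.03,0],0.1],[[0,0,0],[-0.24,0.03,0],0.1],[[0,0,0],[-0.24,0.03,0],0.1],[[0,0,0],[-0.24,0.03,0],0.1],[[0,0,0],[-0.2,0.03,0],0.1]])

```text
clock: 15.78
eef_pos: [0.4863, -0.27, 0.2596]
ee_rot: [-0.0, 0.752, 0.659, -0.0]
contact_force: [-0.2, -0.1, -1.1]
finger_gap: 0.0194
finger_force: 40.0
```

>>> arm_command(plan=[[[0,0,0],[0,0,0.6],0.1],[[0,0,0],[0,0,1],0.1],[[0,0,0],[-0.1,0.8,0.07],0.1],[[0,0,0],[-0.1,1,0],0.1],[[0,0,0],[-0.1,1,0],0.1],[[0,0,0],[-0.1,1,0],0.1],[[0,0,0],[-0.1,1,0],0.1],[[0,0,0],[0,1,0],0.1],[[0,0,0],[0,1,0],0.1],[[0,0,0],[0,1,0],0.1],[[0,0,0],[0,1,0],0.1],[[0,0,0],[0,1,0],0.1],[[0,0,0],[0,1,0],0.1],[[0,0,0],[0,1,0],0.1],[[0,0,0],[0,0,0],0.1]])

```text
clock: 17.03
eef_pos: [0.4714, 0.09, 0.3104]
ee_rot: [-0.001, 0.749, 0.662, 0.002]
contact_force: [-0.6, -0.3, -1.4]
finger_gap: 0.0201
finger_force: 40.0
```

```bash
python3 - <<'E'
from h import *
to((.468,.1775,.215),14.6)
f=grab_frame("top"); save(f,'top3',(130,150,450,320),2.4)
P,_,_=cloud(f)
# tray fit from rim
def trayz(x,y):
    z=np.where((abs(x)<.04)&(abs(y)<.055),.015,.003)
    return np.where((abs(x)<.037)&(abs(y)<.052),.006,z)
print(fit(P,trayz,(.467,.18,.25),.08))
for n,p in(("shA",(.539,.293,.06)),("shB",(.614,.214,.27))): print(n,fit(P,shellz,p,.06))
E
```

```text
t 17.03 tcp [0.4714 0.09   0.3104] ytool deg -7.02 z [ 0.001  0.004 -1.   ] F [-0.6 -0.3 -1.4] gap 0.0201 ff 40.0
units [-0.11  2.92 -3.18]
turn units 4.32
(array([ 0.46466635,  0.18172901, 10.82795283]), np.float64(7.866671674025111))
shA (array([0.53774549, 0.29320877, 2.45893698]), np.float64(2.34845007925405))
shB (array([ 0.61284407,  0.21286288, 15.86266835]), np.float64(1.9688792225934741))
```

View pics/top3.png

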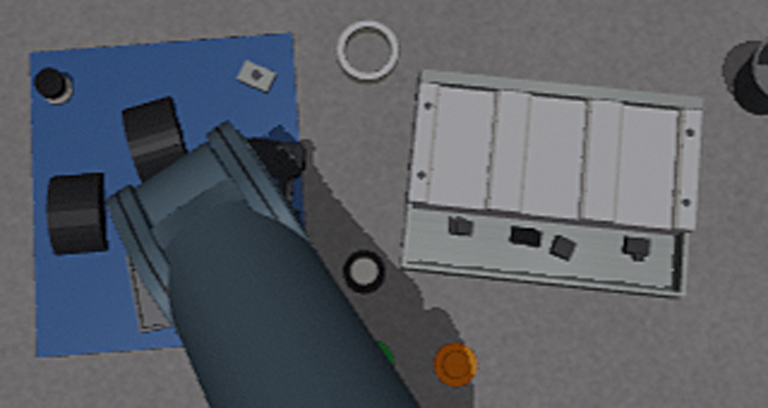

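All three bays are empty, and all four offcuts lie in the trough at (460,226), (525,237), (563,248) and (636,248). Now put the brush back.

>>> arm_command(plan=[[[0,0,0.8],[-0.03,0.6,0],0.1],[[0,0,0.8],[-0.03,0.6,0],0.1],[[0,0,0.8],[-0.03,0.6,0],0.1],[[0,0,0.8],[-0.02,0.6,0],0.1],[[0,0,0.8],[0,0.5,0],0.1],[[0,0,0.3],[0,0,-0.5],0.1],[[0,0,0],[0,0,-0.8],0.1],[[0,0,0],[0,0,-0.8],0.1],[[0,0,0],[0,0,-0.6],0.1],[[0,0,0],[0,0,-0.3],0.1],[[0,0,0],[0,0,-0.15],0.1],[[0,0,0],[0,0,0],0.1]])

```text
clock: 18.08
eef_pos: [0.4688, 0.1712, 0.2149]
ee_rot: [-0.0, 0.615, 0.789, -0.0]
contact_force: [-0.4, -0.6, -1.2]
finger_gap: 0.0196
finger_force: 40.0
```

```bash
python3 - <<'E'
from h import *
to((.468,.1775,.213),14.6)
E
```

```text
t 18.08 tcp [0.4688 0.1712 0.2149] ytool deg 14.1 z [-0.001  0.    -1.   ] F [-0.4 -0.6 -1.2] gap 0.0196 ff 40.0
units [-0.03  0.21 -0.06]
turn units 0.1
```

>>> arm_command(plan=[[[0,0,0.1],[-0.03,0.2,0.1],0.1],[[0,0,0],[0,0,-0.1],0.1],[[0,0,0],[0,0,-0.05],0.1],[[0,0,0],[0,0,0],0.1],[[0,0,0],[0,0,0],0.1],[[0,0,0],[0,0,0],0.35],[[0,0,0],[0,0,0],0.5],[[0,0,0],[0,0,0],0.5],[[0,0,0],[0,0,0],0.6],[[0,0,0],[0,0,0.3],0.7],[[0,0,0],[0,0,0.6],0.8],[[0,0,0],[0,0,1],1],[[0,0,0],[0,0,1],1],[[0,0,0],[0,0,1],1]])

```text
clock: 19.25
eef_pos: [0.4677, 0.1767, 0.3326]
ee_rot: [-0.0, 0.612, 0.791, -0.0]
contact_force: [0.7, 0.1, -0.7]
finger_gap: 0.0777
finger_force: 0.0
```

```bash
python3 - <<'E'
from h import *
st()
f=grab_frame("scene"); save(f,'sc4',(230,170,430,320),3.5);P,_,_=cloud(f)
print("brush",fit(P,ridgez,(.468,.179,.25),.05)); 
for n,p in(("shA",(.539,.293,.06)),("shB",(.614,.214,.27))): print(n,fit(P,shellz,p,.06))
E
```

```text
t 19.25 tcp [0.4677 0.1767 0.3326] ytool deg 14.53 z [-0.001  0.    -1.   ] F [ 0.7  0.1 -0.7] gap 0.0777 ff 0.0
brush (array([ 0.47012148,  0.17993537, 14.47352197]), np.float64(10.951195851902135))
shA (array([0.54069847, 0.29338893, 3.34734581]), np.float64(2.2713554852347055))
shB (array([ 0.61559956,  0.21448107, 15.75597489]), np.float64(3.062200271558982))
```

View pics/sc4.png

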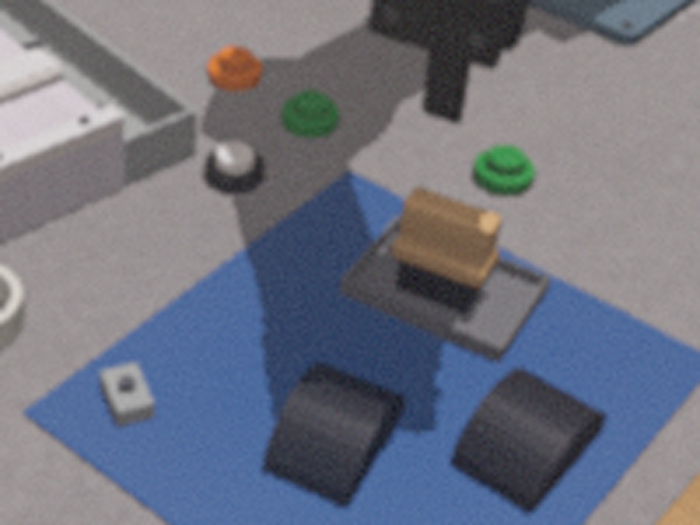

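The brush stands level in its tray at (445,260), with both shells undisturbed. Next I grasp shell B at (335,430).

>>> arm_command(plan=[[[0,0,-1],[0.3,0.08,0],0.75],[[0,0,-1],[0.3,0.08,0],0.75],[[0,0,-1],[0.3,0.08,0],0.75],[[0,0,-1],[0.3,0.08,0],0.75],[[0,0,-1],[0.3,0.08,0],0.75],[[0,0,-1],[0.3,0.08,0],0.75],[[0,0,-1],[0.3,0.08,0],0.75],[[0,0,-1],[0.3,0.08,0],0.75],[[0,0,-1],[0.3,0.08,0],0.75],[[0,0,-1],[0.3,0.08,0],0.75],[[0,0,-1],[0.3,0.08,0],0.75],[[0,0,-1],[0.3,0.08,0],0.75],[[0,0,-1],[0.3,0.08,0],0.75],[[0,0,-1],[0.3,0.08,0],0.75],[[0,0,-1],[0.3,0.08,0],0.75],[[0,0,-1],[0.3,0.04,0],0.75],[[0,0,-1],[0.08,0,-1],0.75],[[0,0,-0.7],[0,0,-1],0.75],[[0,0,0],[0,0,0],0.75]])

```text
clock: 20.88
eef_pos: [0.6122, 0.213, 0.2658]
ee_rot: [0.001, 0.99, 0.138, -0.004]
contact_force: [-1.8, -0.8, -0.8]
finger_gap: 0.0659
finger_force: 0.0
```

```bash
python3 - <<'E'
from h import *
to((.614,.2139,.184),-74.1)
print(status.get_state()["qpos"].round(2))
f=grab_frame("scene");P,_,_=cloud(f)
for n,p in(("shA",(.539,.293,.06)),("shB",(.614,.214,.27))): print(n,fit(P,shellz,p,.06))
E
```

```text
t 20.88 tcp [0.6122 0.213  0.2658] ytool deg -74.1 z [-0.008 -0.003 -1.   ] F [-1.8 -0.8 -0.8] gap 0.0659 ff 0.0
units [ 0.06  0.03 -2.73]
turn units -0.0
[-0.26  0.71 -0.21  1.62  0.18  0.84 -1.84]
shA (array([0.54008512, 0.29379791, 4.13707493]), np.float64(3.775018072125035))
shB (array([ 0.61524948,  0.21453261, 15.55680084]), np.float64(10.727309592806053))
```

>>> arm_command(plan=[[[0,0,0],[0.03,0.03,-0.7],0.75],[[0,0,0],[0,0,-0.8],0.75],[[0,0,0],[0,0,-0.8],0.75],[[0,0,0],[0,0,-0.4],0.75],[[0,0,0],[0,0,0],0.75],[[0,0,0],[0,0,0],0.4],[[0,0,0],[0,0,0],0.4],[[0,0,0],[0,0,0],0.4],[[0,0,0],[0,0,0],0.4],[[0,0,0],[0,0,0],0.4],[[0,0,0],[0,0,0],0.4],[[0,0,0],[0,0,0],0.4]], force=30)

```text
clock: 21.93
eef_pos: [0.6164, 0.2151, 0.1919]
ee_rot: [-0.0, 0.99, 0.139, 0.002]
contact_force: [-0.8, -1.3, 7.1]
finger_gap: 0.0517
finger_force: 30.0
```

```bash
python3 - <<'E'
from h import *
to((.614,.2139,.184),-74.1)
E
```

```text
t 21.93 tcp [0.6164 0.2151 0.1919] ytool deg -74.0 z [ 0.003  0.001 -1.   ] F [-0.8 -1.3  7.1] gap 0.0517 ff 30.0
units [-0.08 -0.04 -0.26]
turn units -0.02
```

```bash
python3 - <<'E'
from h import *
f=grab_frame("scene"); save(f,'sc5',(230,190,430,340),3.5)
E
```

```text
(no output)
```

View pics/sc5.png

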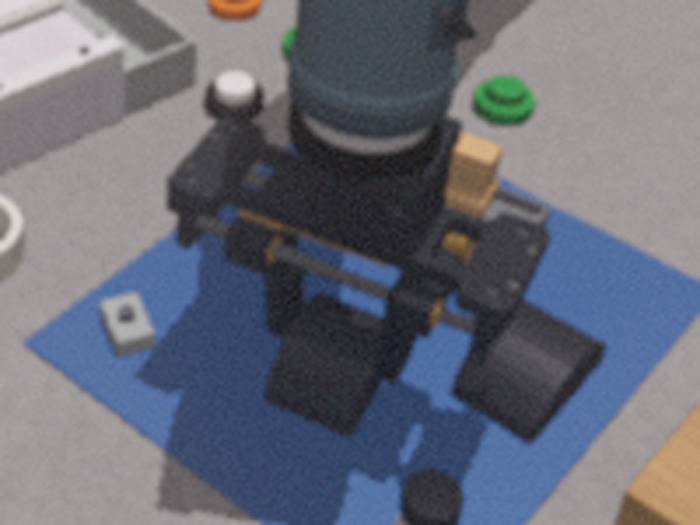

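The picture shows the fingers on shell B around (335,345). The gripper's right end is near shell A at (490,320), and there is a 7 N upward force. I'll open and see whether it goes away.

>>> arm_command(plan=[[[0,0,0],[0,0,0],0.75],[[0,0,0],[0,0,0],0.75],[[0,0,0],[0,0,0],0.75],[[0,0,0],[0,0,0],0.75],[[0,0,0],[0,0,0],0.75]])

```text
clock: 22.4
eef_pos: [0.6153, 0.2147, 0.1896]
ee_rot: [0.0, 0.99, 0.139, -0.0]
contact_force: [-0.2, -0.5, 0.1]
finger_gap: 0.0659
finger_force: 0.0
```

```bash
python3 - <<'E'
from h import *
s=to((.614,.2139,.184),-74.1)
print(status.get_state()["ft_torque"])
E
```

```text
t 22.4 tcp [0.6153 0.2147 0.1896] ytool deg -74.0 z [-0. -0. -1.] F [-0.2 -0.5  0.1] gap 0.0659 ff 0.0
units [-0.04 -0.03 -0.19]
turn units -0.02
[ 0.00974411 -0.03976298  0.03054315]
```

>>> arm_command(plan=[[[0,0,0],[-0.04,-0.03,-0.15],0.75],[[0,0,0],[0,0,0],0.75],[[0,0,0],[0,0,0],0.75],[[0,0,0],[0,0,0],0.75],[[0,0,0],[0,0,0],0.55],[[0,0,0],[0,0,0],0.55],[[0,0,0],[0,0,0],0.4],[[0,0,0],[0,0,0],0.4],[[0,0,0],[0,0,0],0.4],[[0,0,0],[0,0,0],0.4],[[0,0,0],[0,0,0],0.4],[[0,0,0],[0,0,0],0.4]], force=30)

```text
clock: 23.4
eef_pos: [0.6143, 0.2139, 0.1854]
ee_rot: [-0.0, 0.99, 0.139, 0.0]
contact_force: [0.1, -0.5, 0.5]
finger_gap: 0.052
finger_force: 30.0
```

```bash
python3 - <<'E'
from h import *
s=to((.5988,-.1926,.26),-97.45)
E
```

```text
t 23.4 tcp [0.6143 0.2139 0.1854] ytool deg -74.0 z [ 0.  0. -1.] F [ 0.1 -0.5  0.5] gap 0.052 ff 30.0
units [ -0.52 -13.55   2.49]
turn units -4.69
```

>>> arm_command(plan=[[[0,0,0],[0,0,0.5],0.4],[[0,0,0],[0,0,1],0.4],[[0,0,0],[0,0,1],0.4],[[0,0,0],[0,0,1],0.4],[[0,0,-0.4],[-0.05,-0.9,0.3],0.4],[[0,0,-0.4],[-0.05,-0.9,0],0.4],[[0,0,-0.4],[-0.05,-0.9,0],0.4],[[0,0,-0.4],[-0.05,-0.9,0],0.4],[[0,0,-0.4],[-0.05,-0.9,0],0.4],[[0,0,-0.4],[-0.05,-0.9,0],0.4],[[0,0,-0.4],[-0.05,-0.9,0],0.4],[[0,0,-0.4],[-0.05,-0.9,0],0.4],[[0,0,-0.4],[-0.05,-0.9,0],0.4],[[0,0,-0.4],[-0.05,-0.9,0],0.4],[[0,0,-0.4],[-0.05,-0.9,0],0.4],[[0,0,-0.3],[-0.05,-0.9,0],0.4],[[0,0,0],[-0.05,-0.9,0],0.4],[[0,0,0],[-0.05,-0.9,0],0.4],[[0,0,0],[-0.05,-0.9,0],0.4],[[0,0,0],[0,0,0],0.4]])

```text
clock: 25.07
eef_pos: [0.5902, -0.1985, 0.3003]
ee_rot: [0.002, 0.998, -0.07, 0.0]
contact_force: [-1.0, -1.1, -1.1]
finger_gap: 0.0518
finger_force: 30.0
```

>>> arm_command(plan=[[[0,0,0],[0,0,0],0.4],[[0,0,0],[0,0,0],0.4]])

```text
clock: 25.23
eef_pos: [0.5917, -0.1905, 0.2999]
ee_rot: [-0.0, 0.998, -0.065, 0.0]
contact_force: [-0.5, -0.1, -0.3]
finger_gap: 0.0516
finger_force: 30.0
```

```bash
cat >> h.py <<'E'
def shellcheck(cx,cy,base):
    f=grab_frame("scene");P,_,_=cloud(f)
    a=np.array([.5763,-.1883,-7.45])
    t=np.radians(a[2]);R=np.array([[np.cos(t),-np.sin(t)],[np.sin(t),np.cos(t)]])
    N=np.c_[(P[:,:2]-a[:2])@R,P[:,2]]
    Q=N[(N[:,2]>base+.003)&(N[:,2]<base+.012)&(abs(N[:,0]-cx)<.05)&(abs(N[:,1]-cy)<.05)]
    side=Q[(Q[:,0]>cx-.03)&(Q[:,0]<cx+.03)]; print("centre y (+side face)",(np.median(side[:,1])-.026).round(4),len(side))
    if len(side)>10: print("  side slope deg",np.degrees(np.polyfit(side[:,0],side[:,1],1)[0]).round(2))
    end=Q[(abs(Q[:,1]-cy)<.018)]; print("centre x (+end face)",(np.median(end[:,0])-.04).round(4),len(end))
    B=N[(abs(N[:,0]-cx)<.05)&(abs(N[:,1]-cy)<.04)&(N[:,2]>base-.015)&(N[:,2]<base+.034)]; print("zmin",np.percentile(B[:,2],[1,3,10]).round(4))
    return f
E
python3 - <<'E'
from h import *
s=to((.5928,-.1918,.26),-97.45)
shellcheck(.018,0,.117)
E
```

```text
t 25.23 tcp [ 0.5917 -0.1905  0.2999] ytool deg -97.49 z [ 0.     0.001 -1.   ] F [-0.5 -0.1 -0.3] gap 0.0516 ff 30.0
units [ 0.04 -0.04 -1.33]
turn units 0.01
centre y (+side face) 0.0012 76
  side slope deg 0.32
centre x (+end face) 0.0153 20
zmin [0.1192 0.1198 0.1222]
```

>>> arm_command(plan=[[[0,0,0],[0.03,-0.04,-0.5],0.4],[[0,0,0],[0,0,-0.6],0.4],[[0,0,0],[0,0,-0.5],0.4],[[0,0,0],[0,0,-0.3],0.4],[[0,0,0],[0,0,-0.2],0.4],[[0,0,0],[0,0,-0.1],0.4],[[0,0,0],[0,0,0],0.4],[[0,0,0],[0,0,0],0.4]])

```text
clock: 25.95
eef_pos: [0.5928, -0.192, 0.2337]
ee_rot: [-0.0, 0.998, -0.065, 0.0]
contact_force: [-0.0, 0.2, -1.3]
finger_gap: 0.0519
finger_force: 30.0
```

```bash
python3 - <<'E'
from h import *
s=to((.5988,-.1926,.2324),-97.45)
shellcheck(.018,0,.0515)
E
```

```text
t 25.95 tcp [ 0.5928 -0.192   0.2337] ytool deg -97.47 z [ 0.  0. -1.] F [-0.   0.2 -1.3] gap 0.0519 ff 30.0
units [ 0.2  -0.02 -0.04]
turn units 0.0
centre y (+side face) 0.0076 79
  side slope deg -15.57
centre x (+end face) 0.0169 12
zmin [0.059  0.0604 0.0623]
```

>>> arm_command(plan=[[[0,0,0],[0,0,-0.05],0.4],[[0,0,0],[0,0,0],0.4],[[0,0,0],[0.1,-0.013,0],0.4],[[0,0,0],[0.05,-0.007,0],0.4],[[0,0,0],[0.05,-0.007,0],0.4],[[0,0,0],[0.05,-0.007,0],0.4],[[0,0,0],[0,0,0],0.4],[[0,0,0],[0,0,0],0.4]])

```text
clock: 26.67
eef_pos: [0.5997, -0.1935, 0.2323]
ee_rot: [0.0, 0.998, -0.065, -0.001]
contact_force: [-5.3, 1.8, 8.1]
finger_gap: 0.0519
finger_force: 30.0
```

>>> arm_command(plan=[[[0,0,0],[0,0,0.03],0.4],[[0,0,0],[0.05,-0.007,0],0.4],[[0,0,0],[0.05,-0.007,0],0.4],[[0,0,0],[0,0,0],0.4],[[0,0,0],[0,0,0],0.4]])

```text
clock: 27.08
eef_pos: [0.6008, -0.1937, 0.2323]
ee_rot: [-0.0, 0.998, -0.066, -0.004]
contact_force: [-12.9, 2.5, 10.6]
finger_gap: 0.0515
finger_force: 30.0
```

>>> arm_command(plan=[[[0,0,0],[-0.05,0.01,0],0.72],[[0,0,0],[0,0,0],0.72],[[0,0,0],[0,0,0],0.72],[[0,0,0],[0,0,0.3],0.72],[[0,0,0],[0,0,0.6],0.72],[[0,0,0],[0,0,0.7],0.72],[[0,0,0],[0,0,0.7],0.72],[[0,0,0.3],[-0.2,0.9,0],0.75],[[0,0,0.3],[-0.2,0.9,0],0.75],[[0,0,0.3],[-0.2,0.9,0],0.75],[[0,0,0.3],[-0.2,0.9,0],0.75],[[0,0,0.3],[-0.2,0.9,0],0.75],[[0,0,0.3],[-0.2,0.9,0],0.75],[[0,0,0.3],[-0.2,0.9,0],0.75],[[0,0,0],[-0.2,0.9,0],0.75],[[0,0,0],[-0.2,0.9,0],0.75],[[0,0,0],[-0.2,0.9,0],0.75]])

```text
clock: 28.5
eef_pos: [0.5416, 0.0779, 0.3026]
ee_rot: [-0.0, 1.0, 0.026, 0.001]
contact_force: [0.6, 0.6, 0.3]
finger_gap: 0.0662
finger_force: 0.0
```

```bash
cat >> h.py <<'E'
def seatcheck(y0):
    for c in("scene","top"):
        f=grab_frame(c);P,_,_=cloud(f)
        a,_=fit(P,nestz,(.575,-.19,-.13),.2)
        t=np.radians(a[2]);o=a[:2]+np.array([[np.cos(t),-np.sin(t)],[np.sin(t),np.cos(t)]])@np.array([.024,y0])
        b,e=fit(P,lambda x,y:shellz(x,y,.05),(o[0],o[1],t),.035); d=b[:2]-o
        print(c,"nest",a.round(3),"seat err nest xy",(np.array([[np.cos(t),np.sin(t)],[-np.sin(t),np.cos(t)]])@d).round(4),"yaw",(b[2]-a[2]).round(1),round(e,2))
    return f
E
python3 - <<'E'
from h import *
to((.539,.2933,.25),-87)
seatcheck(0)
f=grab_frame("scene");save(f,"sc6",(120,100,360,280),3);P,_,_=cloud(f); print(fit(P,shellz,(.539,.293,.06),.06))
f=grab_frame("top");P,_,_=cloud(f); print(fit(P,shellz,(.539,.293,.06),.06))
E
```

```text
t 28.5 tcp [0.5416 0.0779 0.3026] ytool deg -87.01 z [ 0.002  0.    -1.   ] F [0.6 0.6 0.3] gap 0.0662 ff 0.0
units [-0.09  7.18 -1.75]
turn units 0.0
scene nest [ 0.576 -0.188 -7.516] seat err nest xy [0.0012 0.0008] yaw 0.2 4.38
top nest [ 0.574 -0.191 -7.326] seat err nest xy [ 0.0001 -0.    ] yaw 0.0 2.67
(array([0.54031541, 0.29375106, 3.31241572]), np.float64(2.2612096477981374))
(array([0.53733468, 0.29271885, 3.67530679]), np.float64(2.2022867883097117))
```

View pics/sc6.png

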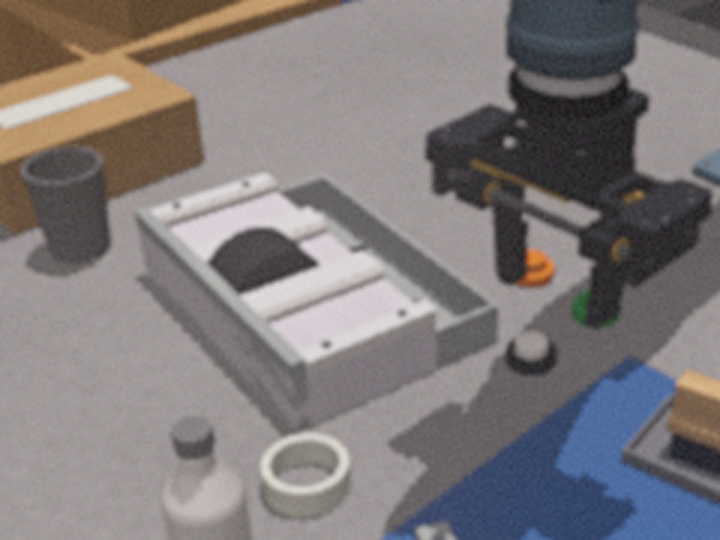

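Shell B is seated in bay 1 at (265,255), home to within about 1 mm. On to shell A.

>>> arm_command(plan=[[[0,0,0],[-0.09,0.9,0],0.75],[[0,0,0],[0,0.9,0],0.75],[[0,0,0],[0,0.9,0],0.75],[[0,0,0],[0,0.9,0],0.75],[[0,0,0],[0,0.9,0],0.75],[[0,0,0],[0,0.9,0],0.75],[[0,0,0],[0,0.9,-0.6],0.75],[[0,0,0],[0,0.88,-0.6],0.75],[[0,0,0],[0,0,-0.6],0.75],[[0,0,0],[0,0,0],0.75],[[0,0,0],[0,0,0],0.75]])

```text
clock: 29.62
eef_pos: [0.5396, 0.29, 0.2471]
ee_rot: [0.001, 1.0, 0.025, -0.001]
contact_force: [0.3, 0.1, 0.4]
finger_gap: 0.0659
finger_force: 0.0
```

```bash
python3 - <<'E'
from h import *
to((.539,.2933,.185),-86.6)
f=grab_frame("scene");P,_,_=cloud(f); print(fit(P,shellz,(.539,.293,.06),.06))
E
```

```text
t 29.62 tcp [0.5396 0.29   0.2471] ytool deg -87.12 z [-0.001 -0.002 -1.   ] F [0.3 0.1 0.4] gap 0.0659 ff 0.0
units [-0.02  0.11 -2.07]
turn units 0.1
(array([0.54016597, 0.29368635, 4.3388531 ]), np.float64(10.841503653633639))
```

>>> arm_command(plan=[[[0,0,0.1],[-0.02,0.11,-0.5],0.75],[[0,0,0],[0,0,-0.6],0.75],[[0,0,0],[0,0,-0.6],0.75],[[0,0,0],[0,0,-0.37],0.75],[[0,0,0],[0,0,0],0.75],[[0,0,0],[0,0,0],0.75],[[0,0,0],[0,0,0],0.75],[[0,0,0],[0,0,0],0.55],[[0,0,0],[0,0,0],0.55],[[0,0,0],[0,0,0],0.4],[[0,0,0],[0,0,0],0.4],[[0,0,0],[0,0,0],0.4],[[0,0,0],[0,0,0],0.4],[[0,0,0],[0,0,0],0.4],[[0,0,0],[0,0,0],0.4]], force=30)

```text
clock: 30.92
eef_pos: [0.5388, 0.2951, 0.1865]
ee_rot: [-0.0, 1.0, 0.03, 0.001]
contact_force: [-0.5, -1.8, 6.0]
finger_gap: 0.0516
finger_force: 30.0
```

```bash
python3 - <<'E'
from h import *
to((.6047,-.1006,.30),-97.45)
E
```

```text
t 30.92 tcp [0.5388 0.2951 0.1865] ytool deg -86.52 z [ 0.001  0.    -1.   ] F [-0.5 -1.8  6. ] gap 0.0516 ff 30.0
units [  2.2  -13.19   3.78]
turn units -2.19
```

>>> arm_command(plan=[[[0,0,0],[0,0,0.5],0.4],[[0,0,0],[0,0,1],0.4],[[0,0,0],[0,0,1],0.4],[[0,0,0],[0,0,1],0.4],[[0,0,-0.2],[0.16,-0.94,0.28],0.4],[[0,0,-0.2],[0.16,-0.94,0],0.4],[[0,0,-0.2],[0.16,-0.94,0],0.4],[[0,0,-0.2],[0.16,-0.94,0],0.4],[[0,0,-0.2],[0.16,-0.94,0],0.4],[[0,0,-0.2],[0.16,-0.94,0],0.4],[[0,0,-0.2],[0.16,-0.94,0],0.4],[[0,0,-0.2],[0.16,-0.94,0],0.4],[[0,0,-0.2],[0.16,-0.94,0],0.4],[[0,0,-0.2],[0.16,-0.94,0],0.4],[[0,0,-0.2],[0.16,-0.94,0],0.4],[[0,0,0],[0.16,-0.94,0],0.4],[[0,0,0],[0.16,-0.94,0],0.4],[[0,0,0],[0.12,-0.94,0],0.4],[[0,0,0],[0,0,0],0.4],[[0,0,0],[0,0,0],0.4]])

```text
clock: 32.58
eef_pos: [0.6041, -0.1018, 0.2996]
ee_rot: [0.0, 0.998, -0.067, 0.0]
contact_force: [-0.9, 0.8, -0.9]
finger_gap: 0.0516
finger_force: 30.0
```

```bash
python3 - <<'E'
from h import *
to((.6047,-.1006,.234),-97.45)
shellcheck(.018,.092,.117)
E
```

```text
t 32.58 tcp [ 0.6041 -0.1018  0.2996] ytool deg -97.72 z [ 0.    -0.001 -1.   ] F [-0.9  0.8 -0.9] gap 0.0516 ff 30.0
units [ 0.02  0.04 -2.19]
turn units 0.05
centre y (+side face) 0.0903 81
  side slope deg -0.71
centre x (+end face) 0.0164 24
zmin [0.1175 0.1186 0.1218]
```

>>> arm_command(plan=[[[0,0,0.07],[0.01,0.05,-0.5],0.4],[[0,0,0],[0,0,-0.6],0.4],[[0,0,0],[0,0,-0.5],0.4],[[0,0,0],[0,0,-0.3],0.4],[[0,0,0],[0,0,-0.2],0.4],[[0,0,0],[0,0,-0.1],0.4],[[0,0,0],[0,0,0],0.4],[[0,0,0],[0,0,0],0.4]])

```text
clock: 33.3
eef_pos: [0.6048, -0.1001, 0.2338]
ee_rot: [0.002, 0.998, -0.063, 0.001]
contact_force: [0.6, -7.4, -1.4]
finger_gap: 0.0522
finger_force: 29.5
```

>>> arm_command(plan=[[[0,0,0],[0,0,-0.02],0.4],[[0,0,0],[0.1,-0.013,0],0.4],[[0,0,0],[0.05,-0.007,0],0.4],[[0,0,0],[0.05,-0.007,0],0.4],[[0,0,0],[0.05,-0.007,0],0.4],[[0,0,0],[0,0,0],0.4],[[0,0,0],[0,0,0],0.4]])

```text
clock: 33.88
eef_pos: [0.61, -0.1007, 0.2331]
ee_rot: [0.002, 0.998, -0.063, -0.003]
contact_force: [-9.9, -6.0, 10.8]
finger_gap: 0.0524
finger_force: 29.3
```

>>> arm_command(plan=[[[0,0,-0.05],[0,-0.05,0.03],0.4],[[0,0,0],[0,-0.02,0],0.4],[[0,0,0],[0.05,-0.007,0],0.4],[[0,0,0],[0.05,-0.007,0],0.4],[[0,0,0],[0,0,0],0.4],[[0,0,0],[0,0,0],0.4]])

```text
clock: 34.38
eef_pos: [0.6127, -0.1015, 0.2332]
ee_rot: [0.0, 0.998, -0.065, -0.004]
contact_force: [-12.0, -2.3, 10.6]
finger_gap: 0.0521
finger_force: 29.4
```

>>> arm_command(plan=[[[0,0,0],[-0.05,0.01,0],0.72],[[0,0,0],[0,0,0],0.72],[[0,0,0],[0,0,0],0.72],[[0,0,0],[0,0,0.3],0.72],[[0,0,0],[0,0,0.6],0.72],[[0,0,0],[0,0,0.7],0.72],[[0,0,0],[0,0,0.7],0.72],[[0,0,0],[-0.6,0.45,0],0.3],[[0,0,0],[-0.6,0.45,0],0],[[0,0,0],[-0.6,0.45,0],0],[[0,0,0],[-0.6,0.45,0],0],[[0,0,0],[-0.6,0.45,0],0],[[0,0,0],[-0.6,0.45,0],0],[[0,0,0],[-0.6,0.45,0],0],[[0,0,0],[-0.5,0.45,0],0],[[0,0,0],[0,0,0],0],[[0,0,0],[0,0,0],0],[[0,0,0],[0,0,0],0]])

```text
clock: 35.88
eef_pos: [0.4736, 0.0065, 0.303]
ee_rot: [-0.0, 0.998, -0.065, 0.001]
contact_force: [0.8, -0.2, 0.6]
finger_gap: 0.0003
finger_force: 0.0
```

```bash
python3 - <<'E'
from h import *
to((.471,.001,.25))
f=seatcheck(.092); seatcheck(0); save(f,"top7",(130,150,450,320),2.4)
f=grab_frame("scene");save(f,"sc7",(120,80,440,320),2.4)
r=[c2w(f,x["point"])[0].round(4) for x in look_for("ready_top","scene")]; print(r)
P,_,_=cloud(f); print("brush",fit(P,ridgez,(.468,.179,.25),.05))
E
```

```text
t 35.88 tcp [0.4736 0.0065 0.303 ] ytool deg -97.4 z [ 0.002  0.    -1.   ] F [ 0.8 -0.2  0.6] gap 0.0003 ff 0.0
units [-0.09 -0.18 -1.77]
scene nest [ 0.576 -0.189 -7.339] seat err nest xy [0.0008 0.0034] yaw 0.4 3.87
top nest [ 0.573 -0.191 -7.218] seat err nest xy [0.0004 0.0019] yaw 0.3 2.54
scene nest [ 0.576 -0.189 -7.426] seat err nest xy [0.0009 0.0017] yaw -1.2 4.36
top nest [ 0.574 -0.191 -7.501] seat err nest xy [ 0.0001 -0.    ] yaw 0.7 2.7
[array([0.3888, 0.0053, 0.0241]), array([0.3401, 0.1397, 0.0223]), array([0.4807, 0.0053, 0.0157])]
brush (array([ 0.47025573,  0.1803291 , 13.50417961]), np.float64(5.85432890979791))
```

View pics/sc7.png

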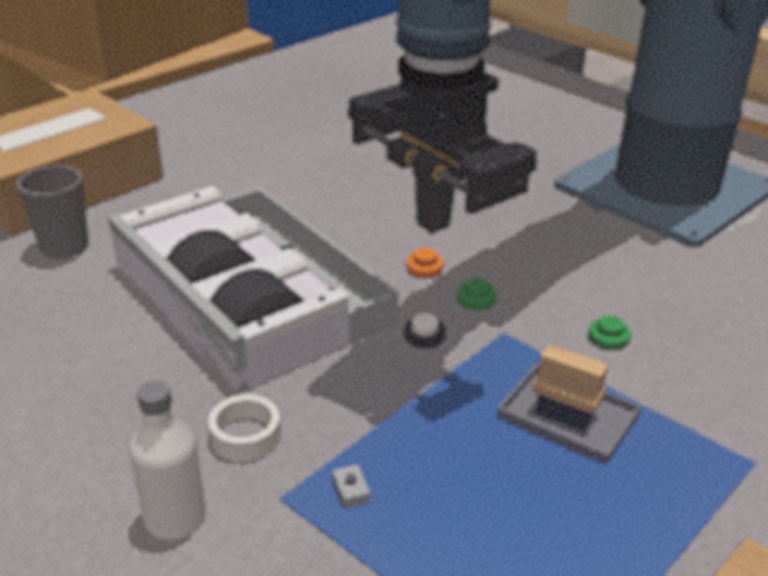

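Both shells are in bays 1 and 2, at (210,255) and (255,300), and the brush is in its tray at (570,380). Before pressing I check that the shells lie flat.

```bash
python3 - <<'E'
from h import *
for c,o in(("top",(.5735,-.191)),("scene",(.576,-.1885))):
    f=grab_frame(c);P,_,_=cloud(f);t=np.radians(-7.4);R=np.array([[np.cos(t),-np.sin(t)],[np.sin(t),np.cos(t)]])
    N=np.c_[(P[:,:2]-o)@R,P[:,2]]
    for y0 in(0,.092):
        d=N-[.024,y0,0]; d=d[(abs(d[:,0])<.032)&(abs(d[:,1])<.02)]; d=d[d[:,2]>.055]
        res=d[:,2]-shellz(d[:,0],d[:,1],.05); k=abs(res)<.008; d=d[k];res=res[k]
        A=np.c_[d[:,:2],np.ones(len(d))]; p=np.linalg.lstsq(A,res,rcond=None)[0]
        print(c,y0,"tilt x,y deg",np.degrees(p[:2]).round(2),"dz",p[2].round(4),len(d))
    d=N[(abs(N[:,1]+.092)<.02)&(abs(N[:,0])<.04)]; print("  bed z",np.median(d[:,2]).round(4))
f=grab_frame("top")
for c in("top",):
    P,_,_=cloud(f)
    Q=P[(np.hypot(P[:,0]-.4715,P[:,1]-.001)<.03)&(P[:,2]>.018)&(P[:,2]<.04)]; print(len(Q),Q.mean(0).round(4))
E
```

```text
top 0 tilt x,y deg [-0.07  0.55] dz -0.0003 450
top 0.092 tilt x,y deg [-0.1   0.51] dz -0.0003 452
  bed z 0.0497
scene 0 tilt x,y deg [ 0.03 -0.3 ] dz 0.0016 216
scene 0.092 tilt x,y deg [-0.24  0.32] dz 0.0015 259
  bed z 0.0516
0 [nan nan nan]<stdin>:14: RuntimeWarning: Mean of empty slice.
  ret = um.true_divide(
```

>>> arm_command(plan=[[[0,0,0],[-0.05,-0.18,-0.6],0],[[0,0,0],[0,0,-0.9],0],[[0,0,0],[0,0,-0.9],0],[[0,0,0],[0,0,-0.7],0],[[0,0,0],[0,0,-0.4],0],[[0,0,0],[0,0,0],0],[[0,0,0],[0,0,-0.1],0],[[0,0,0],[0,0,-0.1],0],[[0,0,0],[0,0,0],0]])

```text
clock: 37.08
eef_pos: [0.4714, 0.0012, 0.1917]
ee_rot: [-0.0, 0.998, -0.065, 0.001]
contact_force: [-0.3, 0.4, -0.1]
finger_gap: 0.0002
finger_force: 0.0
```

>>> arm_command(plan=[[[0,0,0],[0,0,-0.1],0],[[0,0,0],[0,0,-0.1],0],[[0,0,0],[0,0,-0.1],0],[[0,0,0],[0,0,-0.05],0],[[0,0,0],[0,0,-0.05],0],[[0,0,0],[0,0,0],0],[[0,0,0],[0,0,0],0]])

```text
clock: 37.67
eef_pos: [0.4718, 0.0013, 0.1818]
ee_rot: [0.0, 0.998, -0.065, 0.001]
contact_force: [-8.7, -1.8, 41.5]
finger_gap: 0.0003
finger_force: 20.4
```

>>> arm_command(plan=[[[0,0,0],[0,0,0.15],0],[[0,0,0],[0,0,0.3],0],[[0,0,0],[0,0,0.6],0],[[0,0,0],[0,0,1],0],[[0,0,0],[0,0,1],0],[[0,0,0],[0,0,1],0],[[0,0,0],[-0.3,0,0.5],0],[[0,0,0],[-0.3,0,0],0],[[0,0,0],[0,0,0],0],[[0,0,0],[0,0,0],0]])

```text
clock: 38.5
eef_pos: [0.4522, 0.0011, 0.3149]
ee_rot: [0.0, 0.998, -0.065, -0.001]
contact_force: [-0.0, 0.5, -0.8]
finger_gap: 0.0004
finger_force: 0.0
```

```bash
python3 - <<'E'
from h import *
st(); seatcheck(.092); seatcheck(0)
f=grab_frame("scene");save(f,"sc8",scale=1.4);P,_,_=cloud(f)
Q=P[(np.hypot(P[:,0]-.4735,P[:,1]-.002)<.009)&(P[:,2]>.01)&(P[:,2]<.04)]; print("button z",np.median(Q[:,2]),len(Q))
E
```

```text
t 38.5 tcp [0.4522 0.0011 0.3149] ytool deg -97.4 z [-0.002 -0.    -1.   ] F [-0.   0.5 -0.8] gap 0.0004 ff 0.0
scene nest [ 0.576 -0.188 -7.412] seat err nest xy [0.0007 0.0019] yaw -0.3 3.8
top nest [ 0.574 -0.191 -7.413] seat err nest xy [-0.0001  0.0017] yaw -0.3 2.55
scene nest [ 0.576 -0.188 -7.54 ] seat err nest xy [0.0011 0.0014] yaw -0.1 4.18
top nest [ 0.574 -0.191 -7.404] seat err nest xy [-0.0004 -0.    ] yaw -0.1 2.62
button z 0.023418144856897496 25
```

View pics/sc8.png

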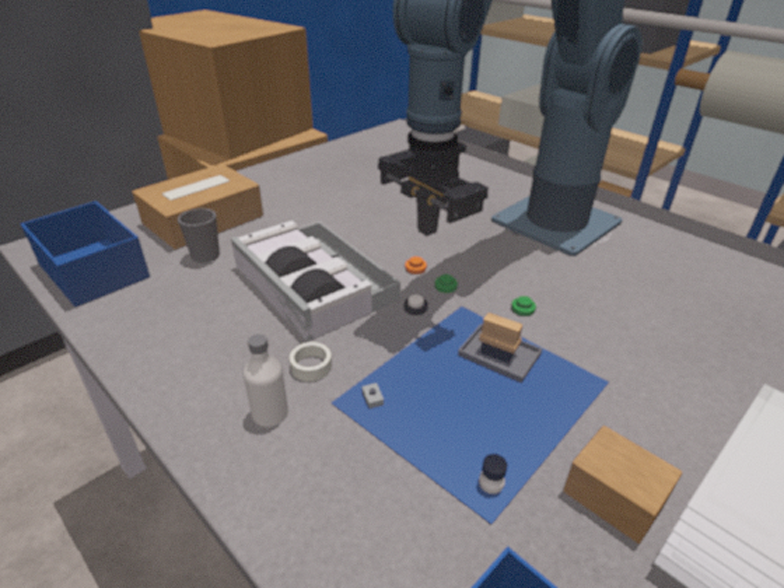

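Everything is in place. Shells sit at (290,262) and (318,285), the brush is in its tray at (500,338), the button is back up at (416,302), and the bystanders haven't moved. Handing in.

```bash
python3 -c "
from h import *
print(ticket.sign_off())"
```

```text
the job is handed in; nothing more can be done
None
```

I handed the job in at about 39 s, though the button press briefly reached 41.5 N at the wrist through the closed fingertips: all four offcuts are in the trough, both shells are flat and home in bays 1 and 2, the brush is standing in its tray, and the white button was pressed to its stop and released.

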